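# Clear the chopping board and open the safety-capped cleaner

## Robot

A 6-joint arm with a two-finger parallel gripper is mounted at the origin on a cart in front of the work surface, level with it; the furniture and walls round the work are solid. World frame = base frame: x ahead of the robot, y to its left, z up, the work surface at z = 0. Lengths are in m, angles in rad, forces in N, time in s.
With the tool pointing down it reaches from about 0.375 to 0.9 m from the base axis. Payload 3.1 kg.
Tool frame: the origin (TCP) lies between the finger pads; the fingertips stand 8 mm ahead of it and the grasp point (between the pads) lies 11 mm behind it; z points along the fingers, y is the line along which they close (so a half turn about z gives the same grasp; the last joint's range is limited). The gripper opens to 85 mm and grips with 20 to 120 N. Pads are 22 mm wide; open, the fingers measure 114 mm over their backs; the gripper's body (76 mm by 85 mm) begins 54 mm behind the grasp point. The pads swing forward as they close: fully open they stand 13 mm farther back than shut.
Start: joints at [-1.379, 0.527, 1.433, -0, 1.181, -0.178], TCP at [0.226, -0.582, 0.239] pointing down, gripper open.
Joint ranges: [-3.08, 3.08], [-0.75, 2.2], [0.22, 2.44], [-1.43, 4.57], [0, 2.65], [-2.85, 2.85]. Speed limits (rad/s): [2.79, 2.79, 3.14, 3.14, 3.14, 3.14].

## Interface

Orientations are given as a unit quaternion [x, y, z, w].
In Python, from station import readout, cams, sign_off gives the robot as it stands.
- The arm moves only by the tool send_rows, never from a script. Its argument "commands" is text: rows parted by semicolons, each of 5 numbers parted by spaces: the finger opening in mm, from 0 to 85.4, then the shift along the tool's x, y, z each as a share of 0.02 m, from -1 to 1, then the turn about the tool's z as a share of 4 degrees, from -1 to 1. In form: grip dx dy dz spin; .... A call has 1 to 20 rows; each row shifts and turns the commanded pose from where the row before left it, along the tool's axes as they then stand; what a row does not reach is not made up. A row lasts 1/12 s, in which the tool goes at most 41.7 mm and 7.16 degrees, less where a joint would pass 70% of its speed; a pose out of reach is approached as far as the arm can. A call with a number of a shift or a turn outside -1 to 1 is refused whole. A call with a gripper value outside its range is refused whole. The fingers move at their own pace and stop on an object; "grip_force" is the grip in N (left out, the last holds). Time passes only in rows, so rows that do not move let the fingers close. It gives the time, the measured TCP pose, the force, the opening and the grip force at its end, in the units of the state.
- readout.sense(): the state, without advancing time (a new reading comes with each control period).
- cams.snapshot(name): name is "side" or "top"; returns a dict with "pixels" (384x512x3 uint8, red, green, blue), "intrinsics" (3x3 intrinsics, pixels), "dist" ([k1, k2, p1, p2, k3] as OpenCV has them; the pictures are not rectified), "eye" and "rotation" of the camera in the world. Camera axes: x right, y down, z forward; pixel columns grow to the right and rows downward; lengths in m; the calibration is good to about 2 mm. A picture is of the moment at which its call begins. There is no depth.
- sign_off(): hands the job in; it is judged then, once.
The state is a dict: "t": time; "q": joint angles; "qd": joint speeds; "tau": joint torques, N m; "tcp_pos": TCP position; "tool_rot": TCP orientation; "force": force on the tool from outside, world axes, zero at the start; "ft_torque": the same for the moment, N m; "finger_gap": opening from 0.0 (shut) to 1.0 (fully open); "gripper_force": force on a finger pad.
Only numpy, scipy, OpenCV 4.12 (cv2) and the standard library are available. Lean on these libraries where they do the work, as an engineer would, in place of code of your own. Each camera call takes 0.05 s, during which the arm holds its last target. There are 200 camera calls.

## Task

Get the chopping board ready for scrubbing: with the hand brush, not the fingers, sweep all four half walnut shells off the board into the steel scrap tray against its right end, then lay the brush bristles down on the bare worktop and let go of it. Then take the push-and-turn safety cap off the cleaner bottle standing in the caddy (press it down, turn it anticlockwise while pressed, lift it) and finish still holding the cap, upright and still, about 5 cm straight above the open bottle, with the bottle left standing in its pocket. Leave everything else on the worktop where it is.

Things in the scene. Friction and masses are not known exactly. Their poses are not given: they have to be found in the camera images.
- board: Wooden chopping board, 180 mm (its x) by 250 mm (its y), top face 28 mm above the worktop; fixed. Origin on the worktop under the board's middle. A steel scrap tray, part of the same body, stands against its -y end (the robot's right). Pieces pushed over that end drop in; nothing stands up between board and tray.
- tray_in (a point): Centre of the scrap tray's floor, 3 mm above the worktop, 181 mm from the board's middle towards board -y. Open tray, 195 mm (board x) by 105 mm (board y) inside; walls 22 mm high, 2.5 mm thick, 6 mm lower than the board's top; 1 mm gap to the board. Axes as the board's.
- shell_0_mid (a point): Middle of a half walnut shell, a hard brown dome 38 x 34 x 16 mm lying flat side down on the board, 12 g. This point is 8 mm above the flat side. The shells start within 50 mm of the board's middle in board x, and in board y from 100 mm towards the tray to 50 mm away from it; one stroke with the brush's length along board x can take all four.
- shell_1_mid (a point): Middle of a half walnut shell, like shell_0's (shell 1).
- shell_2_mid (a point): Middle of a half walnut shell, like shell_0's (shell 2).
- shell_3_mid (a point): Middle of a half walnut shell, like shell_0's (shell 3).
- brush: Wooden hand brush lying on its bristles, about 0.18 kg. Origin at the bristle tips under the middle of the bristles; z up; handle to -x. Bristles (stiff, a solid block) 150 mm along x, 42 mm along y, 30 mm tall; wooden block above them 156 x 46 mm, up to z = 44 mm; straight handle from x = -78 to -204 mm, 26 mm wide (y), 20 mm tall (z 27 to 47 mm).
- brush_grip (a point): Point on the axis of the brush handle at which to take it from above: 108 mm behind the origin (-x), 37 mm above the bristle tips. The pads close across the handle, along the brush's y. Axes as the brush's.
- caddy: Dark steel caddy, fixed on the worktop. Origin on the worktop under the middle of its square bottle pocket: 77 mm wide inside, walls 4 mm thick and 45 mm high. A lower second pocket with a wooden scrubbing block stands against the +x side, reaching 97 mm from the origin and 46 mm high.
- caddy_pocket (a point): Centre of the pocket's floor, 6 mm above the worktop, where the bottle's foot stands.
- bottle: Cleaner bottle, loose in the caddy pocket, 0.5 to 1 kg. Origin at the centre of its foot. Square body 74 x 74 mm, 112 mm tall, sloping shoulder to 130 mm, round neck 36 mm across up to 165 mm, with three bayonet lugs on the neck (to 43 mm across). The pocket keeps it from turning.
- bottle_mouth (a point): Centre of the bottle's open mouth, the top of the neck, 165 mm above its foot.
- cap: Round ribbed push-and-turn cap, 55 mm across, 36 mm tall, 40 g, hollow from below. Origin at the centre of its lower rim, when locked 141 mm above the bottle's foot; z up; x parallel to the bottle's x when locked. It cannot be turned clockwise, nor lifted before it is pressed and turned (see cap_top).
- cap_top (a point): Centre of the cap's flat top, 36 mm above its rim. A spring holds the locked cap up with 5 N, 1 N more per mm pressed: it must go down at least 4.5 mm (9.5 N) to free its lugs, and stops at 7 mm (12 N). Held down, it turns anticlockwise seen from above; free to lift straight off from 0.7 to 1.45 rad of turn, best 1.05 rad; stop near 1.55 rad.
- tin: Tin, 75 mm across and 110 mm tall, at the back. Origin at the centre of its foot.
- spice_jar: Small spice jar, 45 mm across and 106 mm tall, at the back. Origin at its foot.
- mug: Speckled mug, 86 x 121 x 90 mm, near the front edge at the left. Origin under its middle.
- avocado: Avocado, 95 x 68 x 72 mm, at the back. Origin under its middle.
- lime: Lime, about 57 x 46 x 45 mm, near the front edge at the right. Origin under its middle as it first lies.
- nutcracker: Steel lever nutcracker, 160 mm long and 14 mm high, lying in front of the board. Origin under its middle.
- shell_0: Half walnut shell 0 (see shell_0_mid); origin at the centre of its flat side.
- shell_1: Half walnut shell 1 (see shell_0_mid); origin at the centre of its flat side.
- shell_2: Half walnut shell 2 (see shell_0_mid); origin at the centre of its flat side.
- shell_3: Half walnut shell 3 (see shell_0_mid); origin at the centre of its flat side.
Not all that is in view belongs to the job. What is shaped like the cap but orange is not meant.

How it is judged:
On the way, in this order (a step that is already met when the one before it is completed fails the run):
1. all four walnut shells lie in the scrap tray (x of shell_0_mid in the frame of tray_in between -0.1 and 0.1 m and y of shell_0_mid in the frame of tray_in between -0.054 and 0.054 m and z of shell_0_mid in the frame of tray_in between -0.005 and 0.027 m and x of shell_1_mid in the frame of tray_in between -0.1 and 0.1 m and y of shell_1_mid in the frame of tray_in between -0.054 and 0.054 m and z of shell_1_mid in the frame of tray_in between -0.005 and 0.027 m and x of shell_2_mid in the frame of tray_in between -0.1 and 0.1 m and y of shell_2_mid in the frame of tray_in between -0.054 and 0.054 m and z of shell_2_mid in the frame of tray_in between -0.005 and 0.027 m and x of shell_3_mid in the frame of tray_in between -0.1 and 0.1 m and y of shell_3_mid in the frame of tray_in between -0.054 and 0.054 m and z of shell_3_mid in the frame of tray_in between -0.005 and 0.027 m), for 0.2 s.
2. the brush lies on its bristles on the bare worktop, let go (height (world z) of brush between -0.01 and 0.01 m and angle between brush's own z axis and vertical below 0.2 rad and contact force between the fingers and brush below 0.1 N and linear speed of brush below 0.02 m/s and contact force between brush and board below 0.1 N), for 0.2 s.
3. the cap is pressed at least 3 mm down on the bottle (z of cap in the frame of bottle below 0.138 m and horizontal distance between cap and bottle below 0.01 m), for 0.05 s.
4. the cap is turned at least 0.55 rad while still on the neck (angle between the x axis of cap and the x axis of bottle, either way round above 0.55 rad and z of cap in the frame of bottle below 0.149 m and horizontal distance between cap and bottle below 0.01 m), for 0.05 s.
At the end, for the whole second after the job is handed in: The fingers alone hold the cap, still, upright (0.3 rad), its rim 20 to 120 mm above the mouth, within 30 mm of straight above it; the bottle stands upright in its pocket; all four shells lie in the scrap tray; the brush lies on its bristles on the bare worktop, let go (all of step 1 and all of step 2 and contact force between the fingers and cap above 1 N and z of cap in the frame of bottle_mouth between 0.02 and 0.12 m and horizontal distance between cap and bottle_mouth below 0.03 m and angle between cap's own z axis and vertical below 0.3 rad and linear speed of cap below 0.02 m/s and contact force between cap and bottle below 0.05 N and distance between bottle and caddy_pocket below 0.008 m and angle between bottle's own z axis and vertical below 0.1 rad); the arm keeps its last pose, push and grip.
It fails at once if a shell is touched by the fingers (contact force between the fingers and shell_0 above 0.3 N or contact force between the fingers and shell_1 above 0.3 N or contact force between the fingers and shell_2 above 0.3 N or contact force between the fingers and shell_3 above 0.3 N).
It fails at once if the bottle is tipped or pulled out of its pocket (angle between bottle's own z axis and vertical above 0.25 rad or z of bottle in the frame of caddy_pocket above 0.03 m).
It fails at once if another thing on the worktop is moved by more than 3 cm (distance of any of tin, spice_jar, mug, avocado, lime, nutcracker from where it was at the start of the episode above 0.03 m).
It also fails if it takes over 54 s, if anything falls off the work surface, if the arm or the gripper's body presses on something with over 40 N, if the wrist force passes 120 N, or if a joint passes its speed limit or range.

## Working session

There is one attempt and no reset: what is moved stays moved. The work goes in short steps, Python scripts to look and compute and a tool call to move; the robot and the scene stay as the last step left them, time stands still between calls to the robot, and variables do not carry over. Pictures are saved under pics/ and viewed, at most 10 in all, crops included, and the job is handed in when it is done.

Besides the shell and the picture viewer there is one more tool, called after "Request:" as name(argument=value, ...) on one line, values as JSON. send_rows: Moves the arm, as the interface text tells. Its arguments: {"type":"object","properties":{"commands":{"type":"string"},"grip_force":{"type":"number"}},"required":["commands"]}

```bash
mkdir -p pics; ls; cat > h.py <<'E'
import numpy as np,cv2
from station import readout,cams,sign_off
def snap(n,f=None):
    s=cams.snapshot(n)
    s={k:np.array(v) for k,v in s.items()}
    if f: cv2.imwrite('pics/'+f,s['pixels'][:,:,::-1]); np.savez('pics/'+f[:-4],**s)
    return s
def load(f): return dict(np.load('pics/'+f+'.npz'))
def ray(s,uv):
    p=cv2.undistortPoints(np.array(uv,float).reshape(-1,1,2),s['intrinsics'],s['dist']).reshape(-1,2)
    return s['eye'],np.c_[p,np.ones(len(p))]@s['rotation'].T
def onplane(s,uv,z):
    e,d=ray(s,uv); return e+d*((z-e[2])/d[:,2])[:,None]
def proj(s,P):
    R=s['rotation'].T; return cv2.projectPoints(np.array(P,float).reshape(-1,1,3),cv2.Rodrigues(R)[0],-R@s['eye'],s['intrinsics'],s['dist'])[0].reshape(-1,2)
E
python3 - <<'E'
from h import *
a=snap('top','top0.png');b=snap('side','side0.png')
for s in(a,b):print(s['eye'],s['rotation'].round(3).tolist(),s['intrinsics'][0,0])
print(readout.sense())
E
```

```text
pics
[0.3224399  0.06241883 1.33707795] [-0.701, 0.708, -0.058, 0.061] 459.4957352765546
[0.44181228 1.21294067 0.78620534] [-0.022, 0.863, -0.505, 0.026] 399.0591368675001
{'t': 0.1, 'q': array([-1.37845432e+00,  5.28364205e-01,  1.43375092e+00,  1.88348490e-05,
        1.18140106e+00, -1.78513452e-01]), 'qd': array([ 0.00013979, -0.00243424, -0.00280373,  0.00064477,  0.00174403,
       -0.00041042]), 'tau': array([-1.59030569e-04, -4.43303347e+01, -1.78586394e+01, -1.56500514e-04,
        3.84583545e-03,  1.43858796e-05]), 'tcp_pos': array([ 0.22641319, -0.58188927,  0.23844438]), 'tool_rot': array([ 9.82857688e-01,  1.84363338e-01,  2.05891883e-06, -9.61802240e-04]), 'force': array([-0.569568  ,  0.90530086, -0.15721324]), 'ft_torque': array([-0.00681437,  0.06441083, -0.0277963 ]), 'gripper_force': 0.0, 'finger_gap': 1.000936341906443}
```

View pics/top0.png

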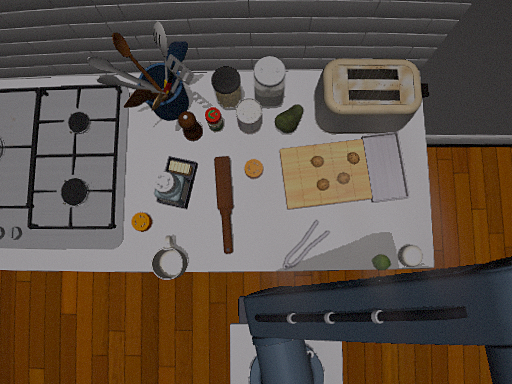

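View pics/side0.png

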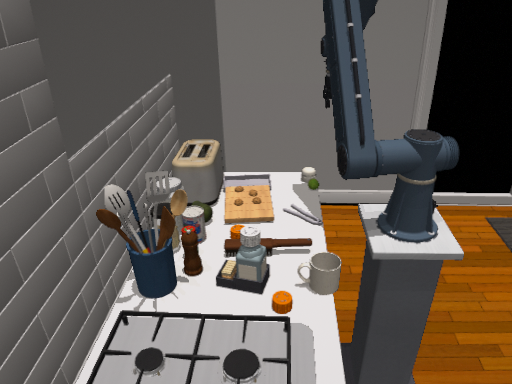

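Top view: the capped bottle sits in the caddy at (167,182). The brush has its block at (223,183) and handle end at (228,252). The shells are at (317,161), (353,158), (343,178) and (323,184), and the tray at (386,168).
Could be taken for the cap: the grey-white cap on the bottle (167,182), orange caps (254,168) and (141,222), a white item (410,256), and the white-topped jars (250,115) and (269,75). I choose (167,182) because it is on the bottle in the caddy. Next I check that in a close crop.

```bash
sed -i "s/    if f: cv2/    from scipy.spatial.transform import Rotation as Ro\n    if s['rotation'].size==4: s['rotation']=Ro.from_quat(s['rotation']).as_matrix()\n    if f: cv2/" h.py
python3 - <<'E'
from h import *
from scipy.spatial.transform import Rotation as Ro
S={}
for n in('top0','side0'):
    s=load(n)
    if s['rotation'].size==4: s['rotation']=Ro.from_quat(s['rotation']).as_matrix(); np.savez('pics/'+n,**s)
    S[n]=s
t=S['top0'];d=S['side0']
def comps(s,lo,hi,roi,amin=25):
    hsv=cv2.cvtColor(s['pixels'],cv2.COLOR_RGB2HSV);m=cv2.inRange(hsv,lo,hi)
    k=np.zeros_like(m);x0,y0,x1,y1=roi;k[y0:y1,x0:x1]=m[y0:y1,x0:x1]
    c,_=cv2.findContours(k,cv2.RETR_EXTERNAL,cv2.CHAIN_APPROX_NONE)
    return [x for x in c if cv2.contourArea(x)>amin]
print('brush')
for c in comps(t,(0,80,20),(25,255,160),(205,150,240,260),200):
    P=onplane(t,c.reshape(-1,2),.044)[:,:2]
    r=cv2.minAreaRect(c);print(cv2.contourArea(c),r);
    print(P.min(0),P.max(0)); r=cv2.minAreaRect(P.astype(np.float32));print(r,cv2.boxPoints(r).round(4).tolist())
print('board')
for c in comps(t,(8,60,120),(35,255,255),(272,130,375,215),500):
    P=onplane(t,c.reshape(-1,2),.028)[:,:2].astype(np.float32);r=cv2.minAreaRect(P);print(r,cv2.boxPoints(r).round(4).tolist())
# shells approx
print(onplane(t,[(317,161),(353,158),(343,178),(323,184)],.036).round(3).tolist())
a=cv2.resize(t['pixels'][140:225,140:270],None,fx=5,fy=5,interpolation=cv2.INTER_CUBIC)
cv2.imwrite('pics/c1.png',a[:,:,::-1])
a=cv2.resize(d['pixels'][215:315,200:320],None,fx=5,fy=5,interpolation=cv2.INTER_CUBIC)
cv2.imwrite('pics/c2.png',a[:,:,::-1])
E
```

```text
brush
1062.5 ((224.6810760498047, 204.62545776367188), (96.83894348144531, 15.23966121673584), 86.05481719970703)
[0.3497172  0.14719455] [0.62759157 0.19925759]
((0.48828238248825073, 0.16807228326797485), (0.2773526608943939, 0.04349968582391739), 4.2018866539001465) [[0.3483999967575073, 0.17960000038146973], [0.3515999913215637, 0.13619999587535858], [0.6281999945640564, 0.15649999678134918], [0.625, 0.19990000128746033]]
board
((0.5774016380310059, -0.12361779808998108), (0.17887230217456818, 0.2475692480802536), 6.420963287353516) [[0.474700003862381, -0.010599999688565731], [0.5023999810218811, -0.2565999925136566], [0.6801000237464905, -0.23659999668598175], [0.652400016784668, 0.009399999864399433]]
[[0.612, -0.099, 0.036], [0.62, -0.205, 0.036], [0.561, -0.173, 0.036], [0.544, -0.114, 0.036]]
```

View pics/c1.png

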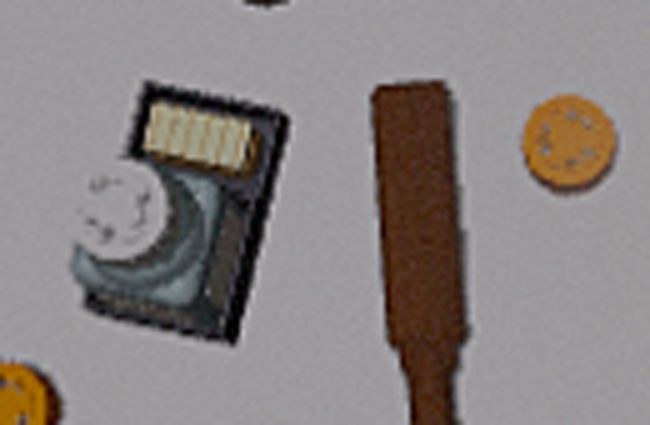

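View pics/c2.png

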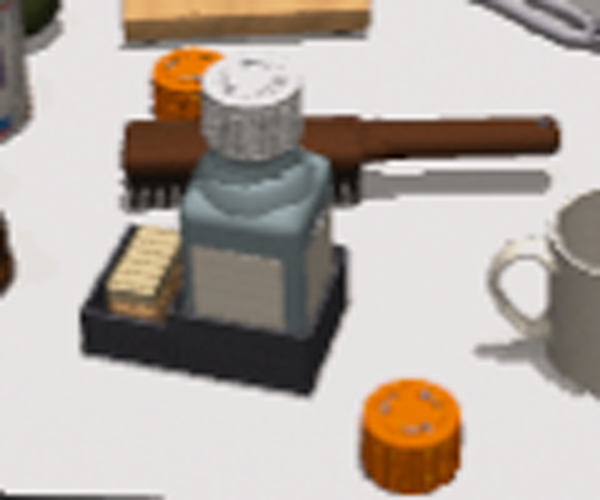

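Crops: the white ribbed cap is on the bottle in the caddy, at about (164,181) in top and (250,231) in side. The orange caps are loose on the worktop. The choice stands.

Request:
send_rows(commands="85 0 0 0 1;85 0 0 0 1;85 0 0 0 1;85 0 0 0 1;85 0 0 0 0.25;85 0.9 -1 0 0;85 0.9 -1 0 0;85 0.9 -1 0 0;85 0.9 -1 0 0;85 0.9 -1 0 0;85 0.9 -1 0 0;85 0.9 -1 0 0;85 0.9 -1 0 0;85 0.9 -1 0 0;85 0.9 -1 0 0;85 0.9 -1 0 0;85 0.9 -1 0 0;85 0.9 -1 0 0;85 0.9 -1 0 0;85 0.9 -1 0 0", grip_force=100)

```text
t: 1.77
tcp_pos: [0.4741, -0.2621, 0.2391]
tool_rot: [0.999, 0.038, -0.0, -0.0]
force: [0.4, -0.3, -0.7]
finger_gap: 0.995
gripper_force: 0.0
```

```bash
cat >> h.py <<'E'
def go(target,yaw=None):
    s=readout.sense();from scipy.spatial.transform import Rotation as Ro
    R=Ro.from_quat(s['tool_rot']).as_matrix();p=np.degrees(np.arctan2(R[1,0],R[0,0]))
    d=R.T@(np.array(target)-s['tcp_pos'])/.02
    print('t',round(s['t'],2),'tcp',s['tcp_pos'].round(4),'psi',p.round(2),'tilt',R[2].round(3),'F',s['force'].round(1),'gap',round(s['finger_gap']*85.4,1),'gf',s['gripper_force'],'units',d.round(2), 'spin',None if yaw is None else round((p-yaw)/4,2))
def tri(a,ua,b,ub):
    e1,d1=ray(a,[ua]);e2,d2=ray(b,[ub]);d1=d1[0]/np.linalg.norm(d1);d2=d2[0]/np.linalg.norm(d2)
    k=np.linalg.lstsq(np.c_[d1,-d2],e2-e1,rcond=None)[0];p,q=e1+k[0]*d1,e2+k[1]*d2
    return (p+q)/2,np.linalg.norm(p-q)
E
python3 - <<'E'
from h import *
t=load('top0');d=load('side0')
P=onplane(t,[(221.6,157.6),(225.4,209),(228.5,252)],.044);print('brush pts',P.round(4))
# cap: top ellipse by brightness/low saturation in crop
print('cap tri',tri(t,(164,181.2),d,(250.4,231)))
print('cap plane',onplane(t,[(164,181.2)],.183).round(4),onplane(d,[(250.4,231)],.183).round(4))
# caddy outer corners from crop c1 (top z=.045): 
c=[(148,82),(290,118),(236,345),(83,305)]
print('caddy',onplane(t,[(140+x/5,140+y/5) for x,y in c],.045).round(4).tolist())
c=[(135,225),(82,305),(312,345),(347,250)]
go((.443,.1647,.1),4.2)
E
```

```text
brush pts [[0.623  0.1773 0.044 ]
 [0.4736 0.166  0.044 ]
 [0.3525 0.1573 0.044 ]]
cap tri (array([0.53097129, 0.31402614, 0.17928492]), np.float64(0.0006909133557231242))
cap plane [[0.5307 0.3132 0.183 ]] [[0.5301 0.3196 0.183 ]]
caddy [[0.6285, 0.3287, 0.045], [0.606, 0.2454, 0.045], [0.4745, 0.2747, 0.045], [0.4983, 0.3633, 0.045]]
t 1.77 tcp [ 0.4741 -0.2621  0.2391] psi 4.31 tilt [-0. -0. -1.] F [ 0.4 -0.3 -0.7] gap 84.9 gf 0.0 units [  0.06 -21.39   6.96] spin 0.03
```

Request:
send_rows(commands="85 0 -1 0 0;85 0 -1 0 0;85 0 -1 0 0;85 0 -1 0 0;85 0 -1 0 0;85 0 -1 0 0;85 0 -1 0 0;85 0 -1 0 0;85 0 -1 0 0;85 0 -1 0 0;85 0 -1 0 0;85 0 -1 0.5 0;85 0 -1 0.5 0;85 0 -1 0.5 0;85 0 -1 0.5 0;85 0 -1 0.5 0;85 0 -1 0.5 0;85 0 -1 0.5 0;85 0 -1 0.5 0;85 0 -1 0.5 0")

```text
t: 3.43
tcp_pos: [0.4438, 0.1365, 0.1488]
tool_rot: [0.999, 0.038, -0.0, 0.0]
force: [0.2, 0.3, -0.6]
finger_gap: 0.994
gripper_force: 0.0
```

Request:
send_rows(commands="85 0 -0.8 0.5 0;85 0 -0.6 0.5 0;85 0 0 0.8 0;85 0 0 0.8 0;85 0 0 0.5 0;85 0 0 0 0;85 0 0 0 0")

```text
t: 4.02
tcp_pos: [0.4416, 0.1635, 0.0869]
tool_rot: [0.999, 0.037, -0.001, 0.0]
force: [0.4, -0.4, 0.8]
finger_gap: 0.996
gripper_force: 0.0
```

```bash
python3 - <<'E'
from h import *
go((.443,.1642,.026),4.2)
E
```

```text
t 4.02 tcp [0.4416 0.1635 0.0869] psi 4.29 tilt [-0.001  0.    -1.   ] F [ 0.4 -0.4  0.8] gap 85.1 gf 0.0 units [ 0.08 -0.03  3.05] spin 0.02
```

Descend and grip, then lift.

Request:
send_rows(commands="85 0 0 1 0;85 0 0 1 0;85 0 0 0.8 0;85 0 0 0.25 0;85 0 0 0 0;15 0 0 0 0;15 0 0 0 0;15 0 0 0 0;15 0 0 0 0;15 0 0 0 0;15 0 0 0 0;15 0 0 0 0;15 0 0 0 0", grip_force=100)

```text
t: 5.1
tcp_pos: [0.4423, 0.1636, 0.0272]
tool_rot: [0.999, 0.037, 0.001, -0.0]
force: [-0.4, -0.6, 5.1]
finger_gap: 0.287
gripper_force: 97.4
```

```bash
python3 - <<'E'
from h import *
go((.443,.1642,.026),4.2)
E
```

```text
t 5.1 tcp [0.4423 0.1636 0.0272] psi 4.24 tilt [ 0.002 -0.    -1.   ] F [-0.4 -0.6  5.1] gap 24.5 gf 97.39750027656555 units [ 0.04 -0.03  0.06] spin 0.01
```

Request:
send_rows(commands="15 0 0 -0.3 0;15 0 0 -0.7 0;15 0 0 -1 0;15 0 0 -1 0;15 0 0 -0.7 0;15 0 0.4 -0.3 0;15 0 0.8 0 0;15 0.1 1 0 0;15 0.1 1 0 0;15 0 1 0 0;15 0 1 0 0;15 0 1 0 0;15 0 1 0 0;15 0 1 0 0;15 0 1 0 -0.3;15 0 0.7 0 -0.3;15 0 0.4 0 0;15 0 0 0 0;15 0 0 0 0")

```text
t: 6.68
tcp_pos: [0.4612, -0.0417, 0.1061]
tool_rot: [0.998, 0.057, -0.001, -0.0]
force: [-0.1, -0.4, -1.3]
finger_gap: 0.285
gripper_force: 98.0
```

```bash
python3 - <<'E'
from h import *
go((.462,-.041,.057),6.4)
a=snap('side','s1.png')
i=cv2.resize(a['pixels'][130:300,180:340],None,fx=3.5,fy=3.5);cv2.imwrite('pics/s1c.png',i[:,:,::-1])
E
```

```text
t 6.68 tcp [ 0.4612 -0.0417  0.1061] psi 6.56 tilt [-0.001 -0.001 -1.   ] F [-0.1 -0.4 -1.3] gap 24.4 gf 98.02474021911621 units [ 0.05 -0.03  2.45] spin 0.04
```

View pics/s1c.png

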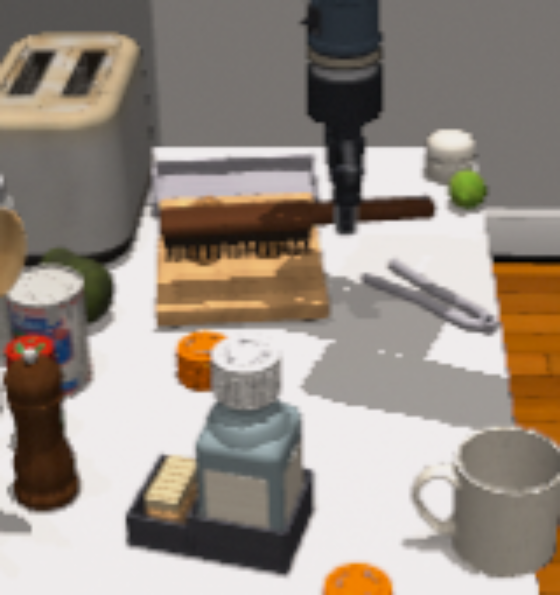

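The side view shows the brush held level over the board, bristles at about (240,250) in the crop and well clear of the gripper. Now I lower it and sweep.

Request:
send_rows(commands="15 0 0 0.5 0;15 0 0 0.8 0;15 0 0 0.7 0;15 0 0 0.35 0;15 0 0 0.1 0;15 0 0 0 0;15 0 0.2 0 0;15 0 0.4 0 0;15 0 0.5 0 0;15 0 0.5 0 0;15 0 0.5 0 0;15 0 0.5 0 0;15 0 0.5 0 0;15 0 0.5 0 0;15 0 0.5 0 0;15 0 0.4 0 0;15 0 0.4 0 0;15 0 0.4 0 0")

```text
t: 8.23
tcp_pos: [0.4739, -0.1476, 0.0573]
tool_rot: [0.998, 0.058, -0.0, -0.0]
force: [0.4, -0.5, -1.4]
finger_gap: 0.289
gripper_force: 98.1
```

```bash
python3 - <<'E'
from h import *
go((.488,-.275,.057),6.4)
E
```

```text
t 8.23 tcp [ 0.4739 -0.1476  0.0573] psi 6.64 tilt [-0. -0. -1.] F [ 0.4 -0.5 -1.4] gap 24.7 gf 98.13562273979187 units [-0.04  6.41  0.01] spin 0.06
```

Request:
send_rows(commands="15 0 0.4 0 0;15 0 0.4 0 0;15 0 0.4 0 0;15 0 0.4 0 0;15 0 0.35 0 0;15 0 0.35 0 0;15 0 0.35 0 0;15 0 0.35 0 0;15 0 0.35 0 0;15 0 0.35 0 0;15 0 0.35 0 0;15 0 0.35 0 0;15 0 0.35 0 0;15 0 0.35 0 0;15 0 0.35 0 0;15 0 0.35 0 0;15 0 0.3 0 0;15 0 0.2 0 0;15 0 0 0 0")

```text
t: 9.82
tcp_pos: [0.489, -0.2733, 0.0574]
tool_rot: [0.998, 0.058, 0.0, 0.0]
force: [0.1, 0.3, -1.5]
finger_gap: 0.286
gripper_force: 98.1
```

Request:
send_rows(commands="15 0 0 -0.4 0;15 0 -0.3 -0.8 0;15 0 -0.8 -1 0;15 0 -1 -0.6 0;15 0 -1 0 0;15 0 -1 0 0;15 0 -1 0 0;15 0 -1 0 0;15 0 -1 0 0;15 0 -1 0 0;15 0 -1 0 0;15 0 -1 0 0;15 0 -0.8 0 0")

```text
t: 10.9
tcp_pos: [0.4624, -0.0536, 0.1139]
tool_rot: [0.998, 0.058, -0.0, -0.0]
force: [-1.3, -0.7, -2.4]
finger_gap: 0.287
gripper_force: 98.1
```

```bash
python3 - <<'E'
from h import *
go((.442,.1636,.0272),4.2)
a=snap('top','t2.png')
i=cv2.resize(a['pixels'][90:290,200:440],None,fx=3,fy=3);cv2.imwrite('pics/t2c.png',i[:,:,::-1])
E
```

```text
t 10.9 tcp [ 0.4624 -0.0536  0.1139] psi 6.7 tilt [-0.001 -0.001 -1.   ] F [-1.3 -0.7 -2.4] gap 24.5 gf 98.13064098358154 units [  0.26 -10.9    4.34] spin 0.62
```

View pics/t2c.png

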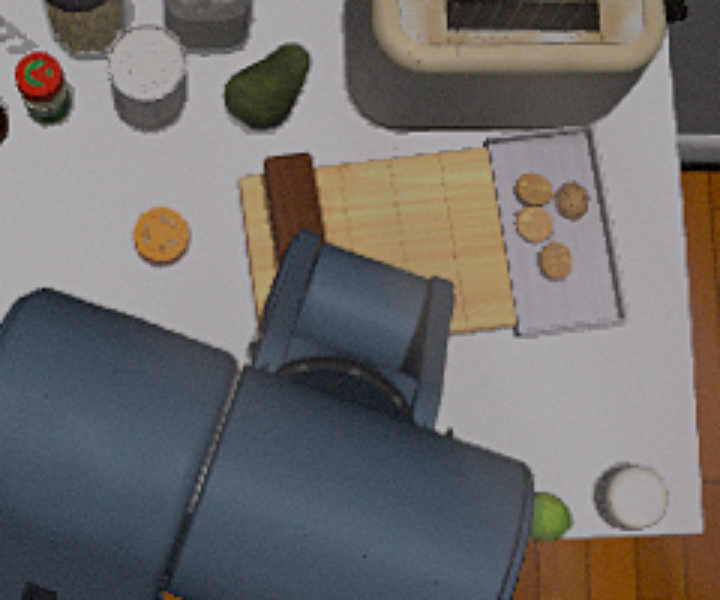

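All four shells lie in the tray, at crop (533,190), (572,200), (534,223) and (555,261), and the board is clear. Now I put the brush back on the worktop at its old place.

Request:
send_rows(commands="15 0 -0.5 0 0.3;15 0 -1 0 0.3;15 0 -1 0 0;15 0 -1 0 0;15 0 -1 0 0;15 0 -1 0 0;15 0.1 -1 0 0;15 0.1 -1 0 0;15 0 -1 0 0;15 0 -1 0 0;15 0 -0.7 0.3 0;15 0 -0.4 0.7 0;15 0 -0.1 0.8 0;15 0 0 0.8 0;15 0 0 0.7 0;15 0 0 0.4 0;15 0 0 0 0;15 0 0 0 0")

```text
t: 12.45
tcp_pos: [0.4506, 0.1581, 0.0394]
tool_rot: [0.999, 0.037, -0.0, 0.0]
force: [0.5, -0.1, -1.7]
finger_gap: 0.284
gripper_force: 98.2
```

```bash
python3 - <<'E'
from h import *
go((.442,.1636,.0272),4.2)
E
```

```text
t 12.45 tcp [0.4506 0.1581 0.0394] psi 4.24 tilt [-0.001 -0.    -1.   ] F [ 0.5 -0.1 -1.7] gap 24.2 gf 98.17843437194824 units [-0.41 -0.31  0.61] spin 0.01
```

Request:
send_rows(commands="15 0 0 0.3 0;15 0 0 0.2 0;15 0 0 0.12 0;15 0 0 0 0;85 0 0 0 0;85 0 0 0 0;85 0 0 0 0;85 0 0 0 0;85 0 0 0 0;85 0 0 0 0;85 0 0 -0.3 0;85 0 0 -1 0;85 0 0 -1 0;85 0 0 -1 0;85 0 0 -1 0;85 0 0 -1 0;85 0 0 -1 0;85 0 0 -1 0;85 0 0 -1 0;85 0 0 -1 0")

```text
t: 14.12
tcp_pos: [0.4502, 0.1581, 0.2143]
tool_rot: [0.999, 0.037, 0.0, 0.0]
force: [0.7, 0.7, 0.2]
finger_gap: 1.0
gripper_force: 0.0
```

```bash
python3 - <<'E'
from h import *
go((.53,.314,.26),0)
a=snap('top','t3.png');b=snap('side','s3.png')
u=np.hstack([cv2.resize(a['pixels'][140:280,130:270],None,fx=2.8,fy=2.8),cv2.resize(b['pixels'][190:330,200:340],None,fx=2.8,fy=2.8)])
cv2.imwrite('pics/u3.png',u[:,:,::-1])
E
```

```text
t 14.12 tcp [0.4502 0.1581 0.2143] psi 4.25 tilt [ 0.  0. -1.] F [0.7 0.7 0.2] gap 85.4 gf 0.0 units [ 4.56 -7.48 -2.28] spin 1.06
```

View pics/u3.png

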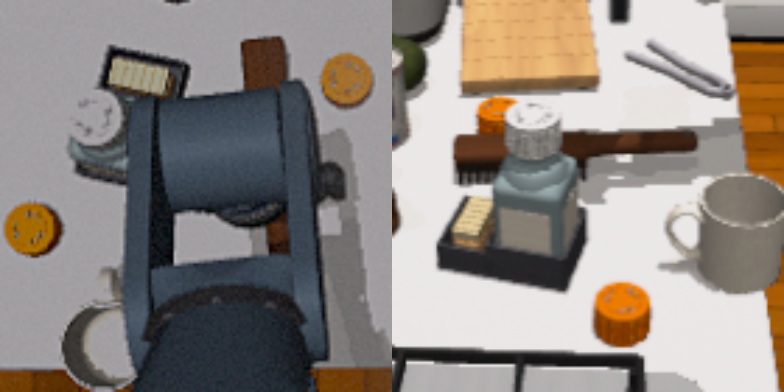

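The brush lies on its bristles on the bare worktop, with its handle at side crop (640,140), and the fingers are clear. Next I refine the cap centre with a contrast crop from the first pictures.

```bash
python3 - <<'E'
from h import *
t=load('top0');d=load('side0')
th=np.linspace(0,2*np.pi,40)
out=[]
for s,(x0,y0) in((t,(145,160)),(d,(230,210))):
    g=s['pixels'][y0:y0+45,x0:x0+40]
    g=cv2.resize(g,None,fx=10,fy=10,interpolation=cv2.INTER_CUBIC)
    g=np.clip((g.astype(float)-90)*1.6,0,255).astype(np.uint8)
    for z,c in((.183,(255,0,0)),(.147,(0,0,255))):
        p=proj(s,np.c_[.5305+.0275*np.cos(th),.3135+.0275*np.sin(th),0*th+z])
        for q in (p-[x0,y0]+.5)*10: cv2.circle(g,tuple(int(v) for v in q),1,c,-1)
    out.append(g)
cv2.imwrite('pics/v.png',np.hstack(out)[:,:,::-1])
E
```

```text
(no output)
```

View pics/v.png

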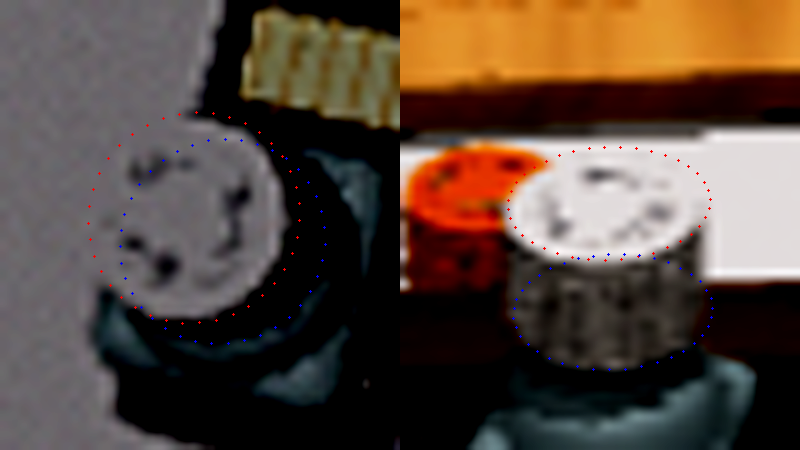

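The cap's white disc is in the top crop at about (184,220), 1 px left of the guess, and in the side crop it spans 507–703. That puts the cap centre at about (0.531, 0.3155). Now I go above it.

Request:
send_rows(commands="85 0 0 -0.9 0.5;85 0 0 -0.9 0.56;85 0.5 -1 0 0;85 0.5 -1 0 0;85 0.5 -1 0 0;85 0.5 -1 0 0;85 0.5 -1 0 0;85 0.5 -1 0 0;85 0.5 -1 0 0;85 0.3 -0.6 0 0;85 0.2 -0.2 0 0;85 0 0 0 0;85 0 0 0 0")

```text
t: 15.3
tcp_pos: [0.5299, 0.3135, 0.248]
tool_rot: [1.0, 0.0, -0.001, 0.001]
force: [-0.5, 0.4, -0.4]
finger_gap: 0.995
gripper_force: 0.0
```

```bash
python3 - <<'E'
from h import *
go((.531,.3155,.156),0)
E
```

```text
t 15.3 tcp [0.5299 0.3135 0.248 ] psi 0.01 tilt [-0.002  0.001 -1.   ] F [-0.5  0.4 -0.4] gap 84.9 gf 0.0 units [ 0.06 -0.11  4.6 ] spin 0.0
```

Request:
send_rows(commands="85 0.06 -0.1 0.4 0;85 0 0 0.8 0;85 0 0 0.8 0;85 0 0 0.8 0;85 0 0 0.8 0;85 0 0 0.6 0;85 0 0 0.3 0;85 0 0 0.1 0;85 0 0 0 0;45 0 0 0 0;45 0 0 0 0;45 0 0 0 0;45 0 0 0 0;45 0 0 0 0;45 0 0 0 0;45 0 0 0 0", grip_force=20)

```text
t: 16.63
tcp_pos: [0.5325, 0.3167, 0.1579]
tool_rot: [1.0, 0.0, 0.001, -0.001]
force: [-0.2, 2.4, 5.7]
finger_gap: 0.652
gripper_force: 21.6
```

```bash
python3 - <<'E'
from h import *
go((.531,.3155,.156),0);print(readout.sense()['ft_torque'])
E
```

```text
t 16.63 tcp [0.5325 0.3167 0.1579] psi 0.0 tilt [ 0.002 -0.001 -1.   ] F [-0.2  2.4  5.7] gap 55.7 gf 21.564255002886057 units [-0.08  0.06  0.09] spin 0.0
[0.31133157 0.01222949 0.00258177]
```

Request:
send_rows(commands="45 0 0 0 0;45 0 0 0 0;45 0 0 0 0;45 0 0 0.1 0;45 0 0 0.1 0;45 0 0 0.1 0;45 0 0 0 0;45 0 0 0 0", grip_force=90)

```text
t: 17.3
tcp_pos: [0.5325, 0.3168, 0.1526]
tool_rot: [1.0, 0.0, 0.001, -0.001]
force: [-2.2, 1.5, 11.6]
finger_gap: 0.627
gripper_force: 93.5
```

```bash
python3 - <<'E'
from h import *
go((.531,.3155,.150),0);print(readout.sense()['ft_torque'])
E
```

```text
t 17.3 tcp [0.5325 0.3168 0.1526] psi 0.01 tilt [ 0.002 -0.001 -1.   ] F [-2.2  1.5 11.6] gap 53.5 gf 93.47944982349873 units [-0.08  0.07  0.13] spin 0.0
[ 0.22137435  0.27354069 -0.00664352]
```

Request:
send_rows(commands="45 0 0 0 -0.4;45 0 0 0 -0.6;45 0 0 0 -0.6;45 0 0 0 -0.6;45 0 0 0 -0.6;45 0 0 0 -0.6;45 0 0 0 -0.6;45 0 0 0 0")

```text
t: 17.97
tcp_pos: [0.5331, 0.3166, 0.1529]
tool_rot: [0.99, 0.14, 0.002, -0.0]
force: [-1.4, 0.5, 9.9]
finger_gap: 0.629
gripper_force: 93.5
```

```bash
python3 - <<'E'
from h import *
go((.531,.3155,.150),60);print(readout.sense()['ft_torque'])
E
```

```text
t 17.97 tcp [0.5331 0.3166 0.1529] psi 16.09 tilt [ 0.004 -0.    -1.   ] F [-1.4  0.5  9.9] gap 53.7 gf 93.51669564843178 units [-0.12  0.02  0.14] spin -10.98
[0.10614888 0.09402424 0.0814429 ]
```

Request:
send_rows(commands="45 0 0 0.06 -0.4;45 0 0 0 -0.7;45 0 0 0 -0.7;45 0 0 0 -0.7;45 0 0 0 -0.7;45 0 0 0 -0.7;45 0 0 0 -0.7;45 0 0 0 -0.7;45 0 0 0 -0.7;45 0 0 0 -0.7;45 0 0 0 -0.7;45 0 0 0 -0.7;45 0 0 0 -0.7;45 0 0 0 -0.7;45 0 0 0 -0.7;45 0 0 0 -0.7;45 0 0 0 -0.4;45 0 0 0 0;45 0 0 0 0")

```text
t: 19.55
tcp_pos: [0.5328, 0.3171, 0.1519]
tool_rot: [0.861, 0.509, 0.002, -0.0]
force: [-2.1, 2.2, 11.9]
finger_gap: 0.631
gripper_force: 93.6
```

```bash
python3 - <<'E'
from h import *
go((.531,.3155,.150),60);print(readout.sense()['ft_torque'])
a=snap('side','s4.png')
cv2.imwrite('pics/s4c.png',cv2.resize(a['pixels'][170:310,180:340],None,fx=4,fy=4)[:,:,::-1])
E
```

```text
t 19.55 tcp [0.5328 0.3171 0.1519] psi 61.21 tilt [ 0.003  0.002 -1.   ] F [-2.1  2.2 11.9] gap 53.9 gf 93.62477079033852 units [-0.11 -0.04  0.09] spin 0.3
[0.32234509 0.35562561 0.04364044]
```

View pics/s4c.png

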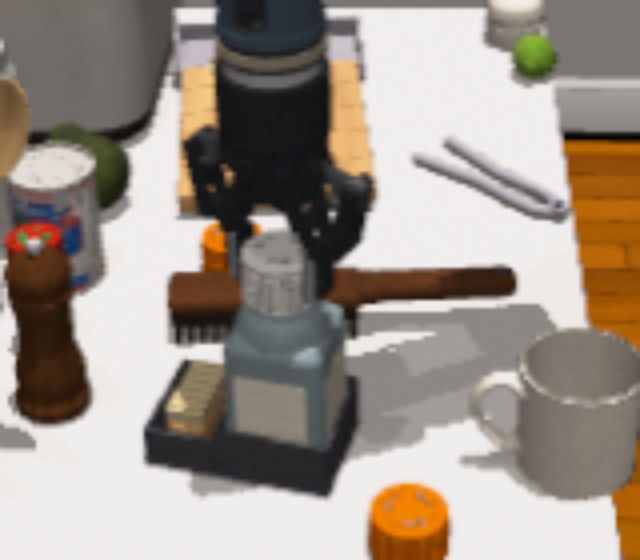

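The cap is held at crop (275,275) and the bottle is upright in its pocket. I lift slowly and check the force.

Request:
send_rows(commands="45 0 0 -0.15 0;45 0 0 -0.15 0;45 0 0 -0.15 0;45 0 0 -0.15 0;45 0 0 -0.15 0;45 0 0 0 0")

```text
t: 20.1
tcp_pos: [0.5317, 0.316, 0.1645]
tool_rot: [0.861, 0.509, -0.0, -0.0]
force: [0.9, 1.6, 0.9]
finger_gap: 0.629
gripper_force: 94.4
```

```bash
python3 - <<'E'
from h import *
go((.5325,.317,.232),60)
E
```

```text
t 20.1 tcp [0.5317 0.316  0.1645] psi 61.21 tilt [-0. -0. -1.] F [0.9 1.6 0.9] gap 53.7 gf 94.40727889537811 units [ 0.06  0.01 -3.37] spin 0.3
```

Force is near zero, so the cap is free. I lift it to the final height.

Request:
send_rows(commands="45 0 0 -0.2 0;45 0 0 -0.3 0;45 0 0 -0.4 0;45 0 0 -0.4 0;45 0 0 -0.4 0;45 0 0 -0.4 0;45 0 0 -0.4 0;45 0 0 -0.4 0;45 0 0 -0.3 0;45 0 0 -0.15 0;45 0 0 0 0;45 0 0 0 0;45 0 0 0 0;45 0 0 0 0;45 0 0 0 0;45 0 0 0 0")

```text
t: 21.43
tcp_pos: [0.5317, 0.3161, 0.2313]
tool_rot: [0.861, 0.509, -0.0, -0.0]
force: [-0.9, 0.7, -0.8]
finger_gap: 0.625
gripper_force: 94.5
```

```bash
python3 - <<'E'
from h import *
go((.5325,.317,.232),60)
a=snap('side','s5.png');b=snap('top','t5.png')
u=np.hstack([cv2.resize(a['pixels'][160:310,190:330],None,fx=3,fy=3),cv2.resize(b['pixels'][120:220,270:420],None,fx=2.4,fy=4.5)])
cv2.imwrite('pics/u5.png',u[:,:,::-1])
E
```

```text
t 21.43 tcp [0.5317 0.3161 0.2313] psi 61.2 tilt [-0.001 -0.001 -1.   ] F [-0.9  0.7 -0.8] gap 53.4 gf 94.48304146528244 units [ 0.06  0.01 -0.04] spin 0.3
```

View pics/u5.png

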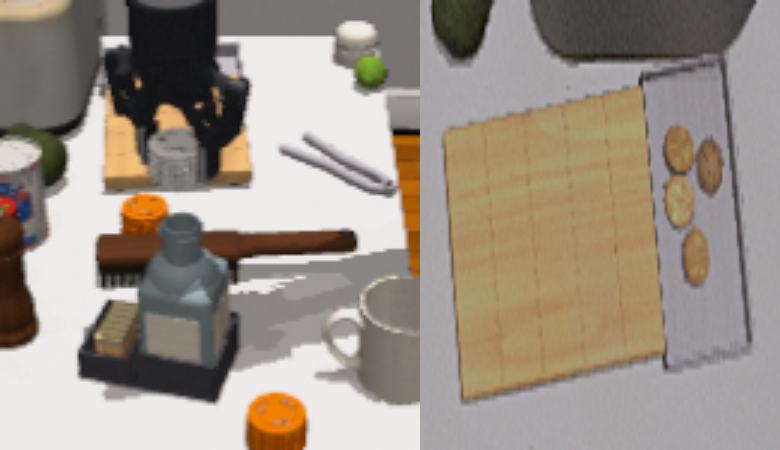

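The cap is held upright at crop (175,158) above the open bottle mouth at (180,225). The bottle stands in its pocket, the brush is on the worktop, and all four shells are in the tray.

```bash
python3 -c "from station import sign_off;print(sign_off())"
```

```text
the job is handed in; nothing more can be done
None
```

The job is handed in, and the last pictures show it complete: all four shells in the tray, the brush let go on its bristles on the worktop, and the cap held upright about 5 cm above the open bottle, which still stands in its pocket (about 21 s of the 54 s used; no verdict was returned).

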